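# Load the inspection stand, flip its kickstand down and hold the frame upright

### The arm

A 6-joint arm with a two-finger parallel gripper is mounted at the origin on a cart in front of the work surface, level with it; the furniture and walls round the work are solid. World frame = base frame: x ahead of the robot, y to its left, z up, the work surface at z = 0. Lengths are in m, angles in rad, forces in N, time in s.
With the tool pointing down it reaches from about 0.3 to 0.875 m from the base axis. Payload 6.4 kg.
Tool frame: the origin (TCP) lies midway between the tips of the shut fingers; the grasp point (between the pads) lies 19 mm behind it; z points along the fingers, y is the direction in which the jaws open and shut (so a half turn about z gives the same grasp; the last joint's range is limited). The gripper opens to 85 mm and grips with 20 to 120 N. Pads are 22 mm wide; open, the fingers measure 114 mm over their backs; the gripper's body (76 mm by 85 mm) begins 54 mm behind the grasp point. The pads swing forward as they close: fully open they stand 13 mm farther back than shut.
Start: joints at [-1.481, 0.181, 1.607, -0, 1.354, -0.206], TCP at [0.168, -0.55, 0.231] pointing down, gripper open.
Joint ranges: [-2.99, 2.99], [-0.89, 2.07], [0.3, 2.58], [-1.14, 4.28], [0, 2.63], [-3.12, 3.12]. Speed limits (rad/s): [2.57, 2.57, 3.01, 3.14, 3.14, 3.14].

### API

Orientations are given as a unit quaternion [w, x, y, z].
In Python, from bench import ctrl gives the robot as it stands. The module is installed in compiled form; this text tells all that it offers.
- The arm moves only by the tool arm_command, never from a script. Its argument "plan" is one flat list of numbers, 4 for each row, row after row: the shift along the tool's x, y, z in mm, then the turn about the tool's z in rad. A call has 1 to 20 rows; each row shifts and turns the commanded pose from where the row before left it, along the tool's axes as they then stand; what a row does not reach is not made up. A row lasts 1/10 s, in which the tool goes at most 50 mm and 8.59 degrees, less where a joint would pass 70% of its speed; a pose out of reach is approached as far as the arm can. A call is refused whole if a number of a shift passes 50 or a number of a turn 0.15, either way. A call with a gripper value outside its range is refused whole. "grip" is the opening, from 0 (shut) to 1 (fully open), set as the call begins (left out, the last holds). The fingers move at their own pace and stop on an object; the grip force is fixed at half the most. Time passes only in rows, so rows that do not move let the fingers close. It gives the time, the measured TCP pose, the force and the opening at its end, in the units of the state.
- ctrl.get_obs(): the state, without advancing time (a new reading comes with each control period).
- ctrl.camera(name): name is "scene" or "top" or "wrist"; returns a dict with "color" (400x640x3 uint8, red, green, blue), "camera_matrix" (3x3 intrinsics, pixels), "k1" (the pictures are not rectified: a ray, as slopes to the right and down, at radius r is drawn at 1 + k1 r^2 times it, then the intrinsics apply), "eye" and "attitude" of the camera in the world; the wrist camera has in their place "T_tool_cam" (4x4, takes a point from camera to tool coordinates, whose origin is the TCP and whose axes are the flange's). Camera axes: x right, y up, looking along -z (the intrinsics and any distortion apply to the point x, -y, -z); pixel columns grow to the right and rows downward; lengths in m; the calibration is good to about 2 mm. A picture is of the moment at which its call begins: read the wrist's pose just before it. There is no depth.
- ctrl.hand_in(): hands the job in, once; it reports no verdict.
The state is a dict: "time_s": time; "q": joint angles; "dq": joint speeds; "joint_efforts": joint torques, N m; "eef_pos": TCP position; "eef_rot": TCP orientation; "wrist_force": force on the tool from outside, world axes, zero at the start; "torque": the same for the moment, N m; "opening": opening from 0.0 (shut) to 1.0 (fully open).
Only numpy, scipy, OpenCV 4.12 (cv2) and the standard library are available. Lean on these libraries where they do the work, as an engineer would, in place of code of your own. Each camera call takes 0.05 s, during which the arm holds its last target. There are 200 camera calls.

### The job

Take the yellow cassette from the rack and slide it fully home into the pocket of the blue tilting frame, keeping hold of it on the way down rather than dropping it in. Then flip the red kickstand over centre until it is fully down, and after that swing the frame upright by its black post and finish while still holding it upright and still by the post (it falls back if let go). Leave the white cassette, the solder spool and the tape roll where they are.

Things in the scene. Friction and masses are not known exactly. Their poses are not given: they have to be found in the camera images.
- stand: Dark steel foot plate of the inspection stand, 135 x 104 x 8 mm, fixed to the desk. Origin: centre of its underside, below the hub; x points to the back of the stand (the side to which the frame leans), y to the side with the black post, z up. The hub axis runs along y, 34 mm above the desk.
- hub (a point): Point of the tilting frame on the hub axis, in the middle of the frame's width. Axes turn with the blue frame: x out of its back, y along the hub to the black post, z up along the frame (along the pocket, the post and the folded kickstand).
- frame (a joint): Lean of the blue frame about the hub axis, rad: 0 = upright, positive = leaning back (top to the stand's +x), stops at 0.35 against a rubber prop bar, and at -0.03 forward. It starts leaning at 0.35, moves freely, and its weight (0.9 kg, centre of mass behind the hub even at 0) makes it fall back to 0.35 whenever nothing holds it.
- pocket (a point): Centre of the pocket's inner floor, 14 mm behind and 6 mm above the hub point in the frame's axes; point axes parallel to those of hub. The pocket is open upward along its z: 11 mm (x) by 54 mm (y) inside, 80 mm deep to the straight edge, with flared lips above it up to 91 mm above the floor that open to about 21 x 64 mm. The front wall has a window, the outside of the frame is 19 x 62 mm.
- cassette_yellow: Yellow flat cassette, loose, 120 g: body 8 mm thick (x) by 50 mm wide (y) and 105 mm tall (z), its lowest 5 mm stepped in to 5 x 44 mm; on top in the middle a ribbed grip tab 10 mm thick (x), 30 mm wide (y), from 105 to 129 mm above the origin. Origin: centre of its underside; z up when standing. Symmetric under a half turn about z. At the start it stands upright in one of the two rack slots.
- cassette_white: White cassette of the same shape in the other slot of the rack; not to be moved.
- rack: Grey fixed rack, base 145 x 80 x 6 mm, with two slots 70 mm apart along its x (at x = -35 and +35 mm), slot walls up to 35 mm above the desk. Origin: centre of its underside. The cassettes stand on its 6 mm base, thickness along the rack's x; the slots are 12 x 56 mm inside.
- kickstand (a joint): Angle of the red kickstand against the frame, rad: 0 = folded up along the frame's z, growing as it swings over to the front and down; 2.2 = fully down at its stop. An over-centre spring (about 0.06 N m at most) drives it to 0 below about 1.1 and to 2.2 above 1.1. At angle a the leg points along (-sin a, 0, cos a) in the axes of hub.
- kick_pivot (a point): Point on the kickstand's pivot axis, which is parallel to the hub axis: 30 mm above the hub in frame axes and 75 mm to the side away from the post (y = -75 mm); it lies beside the leg, level with the middle of the red foot bar.
- kick_foot (a point): Middle of the free part of the red cross bar at the kickstand's tip: round, 8 mm thick, parallel to the hub axis, 88 mm from the pivot axis. It sticks out sideways from y = -56 to -96 mm in frame axes; the leg is 7 mm wide at y = -52 mm, the frame's side ends at y = -37 mm, so the bar is free in front and behind.
- post: Upright black round post of the frame, 14 mm in diameter, 108 mm tall, parallel to the frame's z, on the other side from the kickstand. Origin: centre of its lower end, 14 mm behind the hub, 55 mm to the side (y = +55 mm) and 34 mm above the hub in frame axes.
- post_grip (a point): Point on the axis of the black post at which to grip it, 91 mm above its lower end and 17 mm below its top (125 mm above the hub in frame axes).
- solder_spool: Solder spool, orange flanges, 60 mm in diameter, 47 mm tall, loose bystander on the right. Origin: centre of its underside.
- kapton_tape: Roll of amber tape lying flat, 62 mm in diameter, 12 mm tall, loose bystander on the right. Origin: centre of its underside.
There are look-alikes about, which are no part of the job. There is more than one size of the stand; the job needs the larger. Of the things that look like the cassette_yellow, the larger one is meant.

How it is judged:
By the outcome, as a careful person would: the job done as asked, in the order asked, and still so for the second after the job is handed in, while the arm keeps its last pose, push and grip.
It also fails if it takes over 61 s, if anything falls off the work surface, if the arm or the gripper's body presses on something with over 40 N, if the wrist force passes 120 N, or if a joint passes its speed limit or range.

## Working session

There is one attempt and no reset: what is moved stays moved. The work goes in short steps, Python scripts to look and compute and a tool call to move; the robot and the scene stay as the last step left them, time stands still between calls to the robot, and variables do not carry over. Pictures are saved under pics/ and viewed, about 8 in all and at most 12, crops included, and the job is handed in when it is done.

Besides the shell and the picture viewer there is one more tool, called after ">>>" as a command line: name --argument value ..., lists and objects as JSON in quotes. arm_command: Moves the arm, as the interface text tells. Its arguments: {"type":"object","properties":{"plan":{"type":"array","items":{"type":"number"}},"grip":{"type":"number"}},"required":["plan"]}

```bash
mkdir -p pics
cat > h.py <<'E'
import numpy as np, cv2
from scipy.spatial.transform import Rotation as R
from bench import ctrl
def q2m(q): return R.from_quat([q[1],q[2],q[3],q[0]]).as_matrix()
def att(a):
    a=np.array(a,float)
    return a if a.shape==(3,3) else q2m(a)
def cam(name):
    o=ctrl.get_obs(); c=ctrl.camera(name)
    if name=='wrist':
        T=np.array(c['T_tool_cam']); Rt=q2m(o['eef_rot'])
        c['R']=Rt@T[:3,:3]; c['e']=np.array(o['eef_pos'])+Rt@T[:3,3]
    else: c['R']=att(c['attitude']); c['e']=np.array(c['eye'])
    return c
def save(c,f): 
    cv2.imwrite(f,c['color'][:,:,::-1]); np.savez(f+'.npz',K=c['camera_matrix'],k1=c['k1'],R=c['R'],e=c['e'])
def load(f): return dict(np.load(f+'.npz'))
def proj(c,P):
    P=np.atleast_2d(P); K=c['K']; d=(P-c['e'])@c['R']; s=np.c_[d[:,0],-d[:,1]]/-d[:,2:3]
    s=s*(1+c['k1']*(s**2).sum(1,keepdims=True)); return s@np.diag([K[0,0],K[1,1]])+[K[0,2],K[1,2]]
def ray(c,uv):
    K=c['K']; s0=(np.array(uv,float)-[K[0,2],K[1,2]])/[K[0,0],K[1,1]]; s=s0.copy()
    for _ in range(20): s=s0/(1+c['k1']*(s@s))
    d=c['R']@np.array([s[0],-s[1],-1.]); return d
def atz(c,uv,z):
    d=ray(c,uv); return c['e']+d*(z-c['e'][2])/d[2]
E
python3 - <<'E'
from h import *
for n in('scene','top'):
    c=cam(n); save(dict(c,**{}),f'pics/{n}0.png'); print(n,c['e'],c['R'].round(3).tolist(),c['camera_matrix'],c['k1'])
print(ctrl.get_obs())
E
```

```text
scene [0.09111317 0.51461865 0.79409671] [[-0.831, 0.378, -0.407], [-0.556, -0.568, 0.607], [-0.002, 0.731, 0.683]] [[415.84315535   0.         312.20672756]
 [  0.         415.84315535 196.18161113]
 [  0.           0.           1.        ]] -0.0731750405431161
top [ 0.41638589 -0.05337446  1.11418481] [[-0.01, 0.998, -0.067], [-0.999, -0.007, 0.037], [0.037, 0.067, 0.997]] [[382.04789873   0.         315.18181816]
 [  0.         382.04789873 203.26340528]
 [  0.           0.           1.        ]] 0.007129229003578406
{'time_s': 0.1, 'q': array([-1.48131590e+00,  1.81493095e-01,  1.60790499e+00, -2.10213498e-05,
        1.35380533e+00, -2.06312341e-01]), 'dq': array([ 0.00214032, -0.00269147, -0.00196533, -0.00016792,  0.000227  ,
       -0.00035056]), 'joint_efforts': array([-8.85555642e-05, -4.45880842e+01, -3.52239811e+01, -1.67270114e-04,
        4.21716250e-03,  4.60323031e-05]), 'eef_pos': array([ 0.16756943, -0.54951877,  0.23046089]), 'eef_rot': array([-8.04607508e-04,  9.89082595e-01,  1.47360009e-01,  3.67755478e-05]), 'wrist_force': array([ 0.25463753,  0.38920308, -0.64215103]), 'torque': array([-0.04378773, -0.00034454,  0.03291635]), 'opening': 0.9938333868897548}
```

View pics/scene0.png

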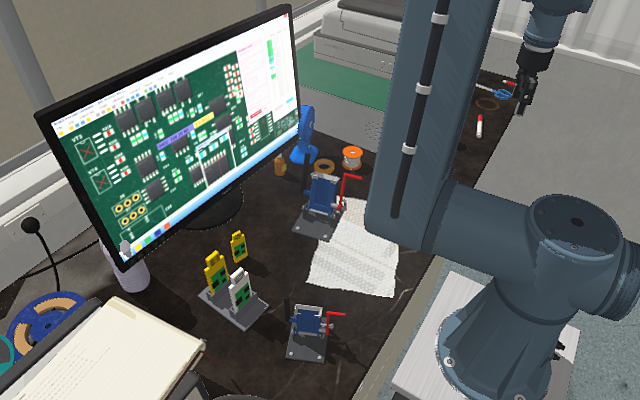

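View pics/top0.png

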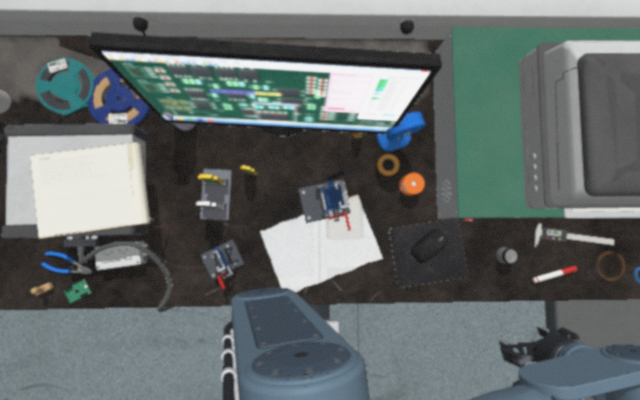

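```bash
python3 - <<'E'
from h import *
t=cv2.imread('pics/top0.png'); s=cv2.imread('pics/scene0.png')
a=cv2.resize(t[145:245,180:380],None,fx=4,fy=4,interpolation=cv2.INTER_CUBIC)[:, :800]
b1=cv2.resize(s[160:260,270:370],None,fx=2,fy=2); 
b=cv2.resize(s[160:260,190:390],None,fx=4,fy=4,interpolation=cv2.INTER_CUBIC)
im=np.vstack([a,b]); im=cv2.resize(im,(600,600)) if 0 else im
cv2.imwrite('pics/c1.png',cv2.resize(im,(600,600)))
for f in('top',):
    c=np.load('pics/top0.png.npz') if 0 else None
E
sed -i 's/K=c\[.camera_matrix.\]/K=c["camera_matrix"]/' h.py
python3 - <<'E'
from h import *
c=load('pics/top0.png')
for n,uv,z in [('rackc',(214,195),.006),('yel',(208,177),.13),('whi',(206,203),.13),('small',(248,169),.09),('plate',(313,203),.008),('post?',(334,184),.14),('redtip',(347,226),.12),('spool',(412,183),.047),('tape',(388,165),.012)]: print(n,atz(c,uv,z).round(3))
E
```

```text
rackc [0.517 0.197 0.006]
yel [0.552 0.184 0.13 ]
whi [0.485 0.189 0.13 ]
small [0.579 0.088 0.09 ]
plate [ 0.491 -0.088  0.008]
post? [ 0.531 -0.139  0.14 ]
redtip [ 0.423 -0.173  0.12 ]
spool [ 0.543 -0.369  0.047]
tape [ 0.601 -0.309  0.012]
```

View pics/c1.png

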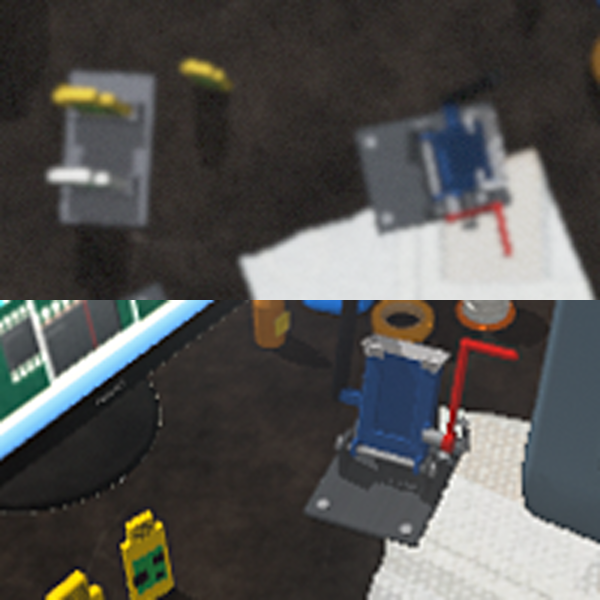

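>>> arm_command --plan '[0,0,-50,0.148,0,0,-50,0.148,30,-50,-30,0,30,-50,0,0,30,-50,0,0,30,-50,0,0,30,-50,0,0,30,-50,0,0,30,-50,0,0,20,-50,0,0,20,-50,0,0,0,0,0,0,0,0,0,0]'

```text
time_s: 1.4
eef_pos: [0.3823, -0.1608, 0.3541]
eef_rot: [0.0, 1.0, 0.002, -0.0]
wrist_force: [-0.3, -0.9, 0.3]
opening: 0.999
```

Run:
```python
from h import *
c=cam('wrist'); save(c,'pics/w1.png'); print(c['T_tool_cam'],c['e'],c['R'].round(3),c['camera_matrix'],c['k1']); o=ctrl.get_obs(); print(o['time_s'],o['eef_pos'],o['eef_rot'],o['q'])
```

```text
[[ 1.81777515e-04  9.50622166e-01  3.10350552e-01  7.99590594e-02]
 [ 9.99999253e-01 -5.47871604e-04  1.09244694e-03  4.55527984e-04]
 [ 1.20853653e-03  3.10350122e-01 -9.50621555e-01 -1.42602819e-01]
 [ 0.00000000e+00  0.00000000e+00  0.00000000e+00  1.00000000e+00]] [ 0.46228472 -0.160957    0.49665166] [[ 0.004  0.951  0.311]
 [-1.     0.004  0.   ]
 [-0.001 -0.311  0.951]] [[345.45424726   0.         319.28741781]
 [  0.         345.45424726 199.71537131]
 [  0.           0.           1.        ]] -0.0008668723322667833
1.45 [ 0.38196572 -0.1619392   0.3540005 ] [ 1.73081688e-04  9.99999843e-01  4.81305987e-04 -2.28186814e-04] [-6.88445913e-01 -2.77313790e-01  1.80250966e+00 -5.57917718e-04
  1.61652900e+00  8.81362332e-01]
```

View pics/w1.png

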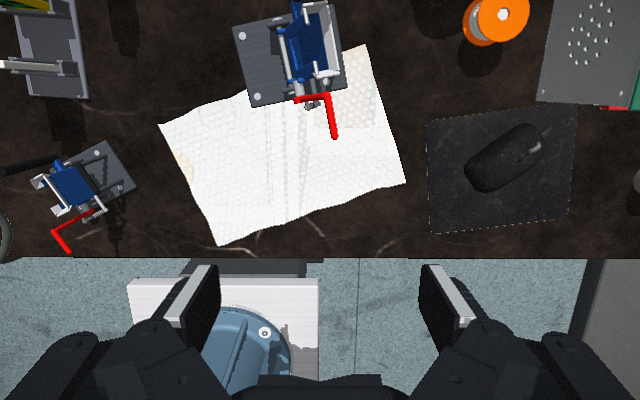

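>>> arm_command --plan '[40,-5,0,0,40,-5,0,0,40,-5,0,0,20,0,0,0,0,0,0,0,0,0,0,0]'

```text
time_s: 2.05
eef_pos: [0.5213, -0.1486, 0.3532]
eef_rot: [-0.0, 1.0, -0.001, -0.001]
wrist_force: [-0.8, 0.2, -0.7]
opening: 0.998
```

Run:
```python
from h import *
c=cam('wrist'); save(c,'pics/w2.png'); o=ctrl.get_obs(); print(o['time_s'],o['eef_pos'],o['dq'].round(3))
```

```text
2.1 [ 0.52099796 -0.1483885   0.3536624 ] [ 0.005 -0.022  0.009  0.002 -0.     0.004]
```

>>> arm_command --plan '[0,-50,0,0,0,-50,0,0,0,-50,0,0,0,-50,0,0,0,-50,0,0,0,-50,0,0,0,-20,0,0,0,0,0,0,0,0,0,0]'

```text
time_s: 3.0
eef_pos: [0.5217, 0.1721, 0.3545]
eef_rot: [0.0, 1.0, -0.0, 0.0]
wrist_force: [-0.4, -1.0, -0.3]
opening: 0.998
```

Run:
```python
from h import *
c=cam('wrist'); save(c,'pics/w3.png'); o=ctrl.get_obs(); print(o['time_s'],o['eef_pos'],o['dq'].round(3))
a=cv2.imread('pics/w2.png')[0:300,120:520]; b=cv2.imread('pics/w3.png')[0:300,120:520]
cv2.imwrite('pics/c2.png',np.vstack([cv2.resize(a,(800,600))[:]]) ); cv2.imwrite('pics/c3.png',cv2.resize(b,(800,600)))
```

```text
3.05 [0.52195878 0.17161345 0.35442631] [-0.015  0.003 -0.002  0.001  0.     0.003]
```

View pics/c2.png

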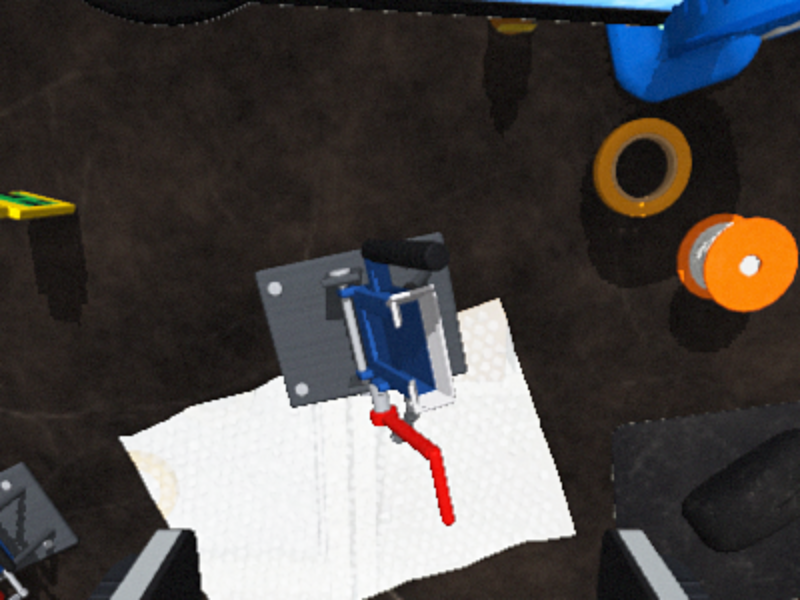

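View pics/c3.png

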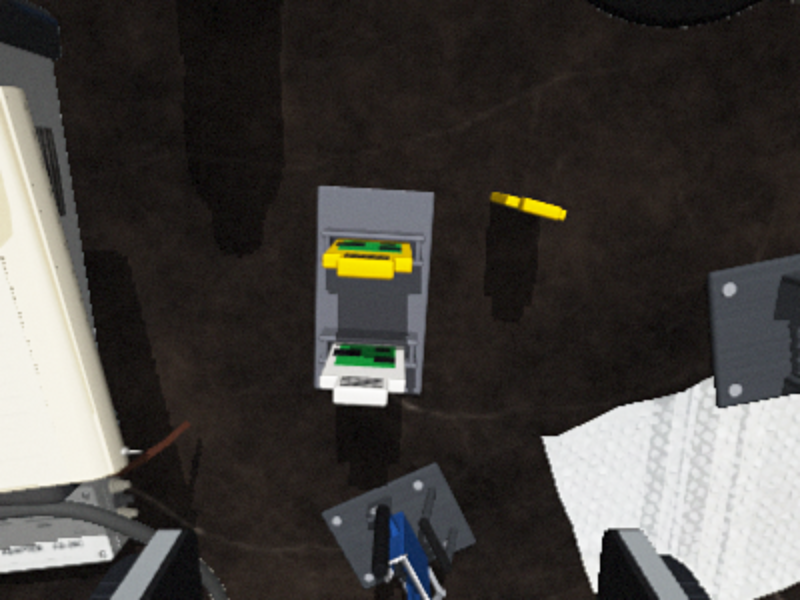

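```bash
cat > fit.py <<'E'
from h import *
from scipy.optimize import least_squares
def px(l): return np.array(l,float)/2+[120,0]
def fit(c,loc,uv,x0):
    def T(p): 
        cs,sn=np.cos(p[2]),np.sin(p[2]); return loc@np.array([[cs,sn,0],[-sn,cs,0],[0,0,1]])+[p[0],p[1],0]
    r=least_squares(lambda p:(proj(c,T(p))-uv).ravel(),x0); return r.x,np.abs(r.fun).max()
def stand(p,pts,lean=.35):
    # frame-axes points -> world
    Rz=R.from_euler('z',p[2]).as_matrix(); Ry=R.from_euler('y',lean).as_matrix()
    return (np.atleast_2d(pts)@Ry.T+[0,0,.034])@Rz.T+[p[0],p[1],0]
if __name__=='__main__':
    c=load('pics/w3.png')
    L=np.array([[.0725,.04,.006],[.0725,-.04,.006],[-.0725,-.04,.006],[-.0725,.04,.006]])
    p,e=fit(c,L,px([(318,187),(434,193),(422,393),(316,388)]),[.52,.19,0]); print('rack',p,e)
    cs,sn=np.cos(p[2]),np.sin(p[2]); y=p[:2]+.035*np.array([cs,sn]); w=p[:2]-.035*np.array([cs,sn]); print('yellow',y)
    for q in(y,w):
        pts=[[q[0]+a*cs-b*sn,q[1]+a*sn+b*cs,.135] for a in(-.005,.005) for b in(-.015,.015)]
        print('tab top pred',(proj(c,pts)-[120,0])*2)
    for u in [(338,260),(394,262),(338,276),(393,277)]: print(atz(c,px(u),.135))
    c=load('pics/w2.png')
    L=np.array([[-.0675,.052,.008],[.0675,.052,.008],[.0675,-.052,.008],[-.0675,-.052,.008]])
    p,e=fit(c,L,px([(257,271),(442,233),(468,371),(293,406)]),[.49,-.11,-1.36]); print('stand',p,np.degrees(p[2]),e)
    pts=np.array([[-.014*-1,.055,.142],[.014,.055,.034],[.014+.0105,.032,.097],[.014+.0105,-.032,.097],[.014-.0105,.032,.097],[.014-.0105,-.032,.097],[0,-.056,.118],[0,-.096,.118]])
    for s in(1,): print((proj(c,stand(p,pts))-[120,0])*2)
    print('pivot',(proj(c,stand(p,[0,-.052,.03]))-[120,0])*2); np.save('stand.npy',p)
E
python3 fit.py
```

```text
rack [ 0.51978941  0.19068097 -0.0475701 ] 0.7747337717239873
yellow [0.55474982 0.18901664]
tab top pred [[394.11815165 280.2040307 ]
 [336.62793513 277.46590052]
 [394.9939796  260.81848352]
 [337.00674686 258.03378777]]
tab top pred [[388.38462448 407.11709414]
 [334.15030177 404.67425359]
 [389.16354831 389.87466981]
 [334.48667234 387.39268666]]
[0.55945445 0.20327602 0.135     ]
[0.55842708 0.17431154 0.135     ]
[0.55122817 0.20350134 0.135     ]
[0.55070512 0.17485039 0.135     ]
stand [ 0.49897272 -0.12393985 -1.36944469] -78.46340112180744 1.2822301135922345
[[450.96983513 252.637323  ]
 [380.37849675 246.79145497]
 [442.61407079 287.23804559]
 [462.92093399 396.06082676]
 [407.47193905 296.73269123]
 [429.81628242 406.62448408]
 [446.60307134 458.00925215]
 [459.36714322 521.76191192]]
pivot [[392.84854199 412.13632399]]
```

Run:
```python
from fit import *
t=load('pics/top0.png'); w=load('pics/w2.png'); s=load('pics/scene0.png')
# monitor lower edge: for heights, x of edge at given column
for z in (.05,.1,.15,.2,.25): print(z, atz(w,px((400,14)),z), atz(t,(330,131),z), atz(t,(200,122),z))
c=w
obs=px([(257,271),(442,233),(468,371),(293,406),(437,287),(454,404),(449,521)])
def pts(p):
    f=stand(p,[[.0245,.032,.097],[.0245,-.032,.097],[0,-.096,.118]],p[3])
    L=np.array([[-.0675,.052,.008],[.0675,.052,.008],[.0675,-.052,.008],[-.0675,-.052,.008]])
    return np.vstack([L@R.from_euler('z',p[2]).as_matrix().T+[p[0],p[1],0],f])
r=least_squares(lambda p:np.r_[(proj(c,pts(p))-obs).ravel(),(p[3]-.35)*500],[.499,-.124,-1.37,.35],loss='soft_l1'); print(r.x,r.fun.round(1)); np.save('stand.npy',r.x[:3])
```

```text
0.05 [ 0.6878072  -0.14959113  0.05      ] [ 0.69253634 -0.13727056  0.05      ] [0.71809853 0.22722037 0.05      ]
0.1 [ 0.67812642 -0.14956657  0.1       ] [ 0.6795616  -0.13332876  0.1       ] [0.70392276 0.21403681 0.1       ]
0.15 [ 0.66844564 -0.149542    0.15      ] [ 0.66658686 -0.12938696  0.15      ] [0.689747   0.20085326 0.15      ]
0.2 [ 0.65876486 -0.14951744  0.2       ] [ 0.65361212 -0.12544516  0.2       ] [0.67557124 0.1876697  0.2       ]
0.25 [ 0.64908408 -0.14949287  0.25      ] [ 0.64063737 -0.12150336  0.25      ] [0.66139547 0.17448614 0.25      ]
[ 0.49901584 -0.1212775  -1.38068851  0.34923884] [-2.9 -0.9 -0.4 -0.8 -1.2  1.5 -3.   0.6  0.8  0.6  1.9 -3.4  1.9  0.9
 -0.4]
```

>>> arm_command --plan '[17,-9,30,0.048,17,-9,30,0,0,0,20,0,0,0,0,0,0,0,0,0]'

```text
time_s: 3.55
eef_pos: [0.5567, 0.1888, 0.2746]
eef_rot: [0.0, 1.0, -0.025, -0.0]
wrist_force: [0.5, 0.5, 0.8]
opening: 1.002
```

>>> arm_command --plan '[-1.5,0,40,0,0,0,40,0,0,0,40,0,0,0,25,0,0,0,15,0,0,0,0,0,0,0,0,0]'

```text
time_s: 4.25
eef_pos: [0.5565, 0.1903, 0.1162]
eef_rot: [-0.0, 1.0, -0.024, 0.001]
wrist_force: [-0.2, 0.0, 0.6]
opening: 1.0
```

Run:
```python
from fit import *
c=cam('wrist'); save(c,'pics/w4.png'); o=ctrl.get_obs(); print(o['eef_pos'],o['wrist_force'])
```

```text
[0.55679741 0.19037926 0.11662049] [ 0.12603793 -0.02348107 -0.22756248]
```

View pics/w4.png

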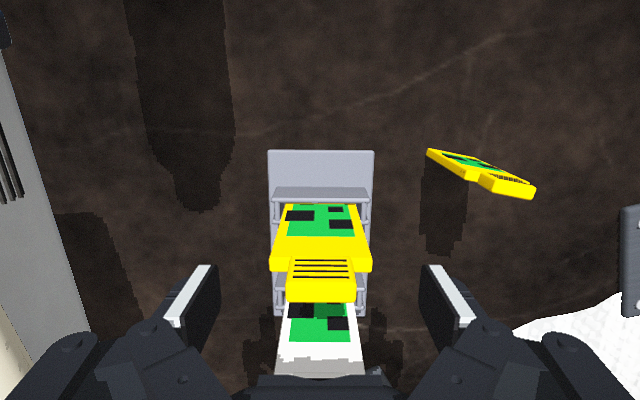

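Run:
```python
from fit import *
c=load('pics/w4.png')
for u in [(321,279),(321,302),(287,290),(355,290)]: print(atz(c,u,.135))
```

```text
[0.56193628 0.18898234 0.135     ]
[0.55104772 0.18949275 0.135     ]
[0.55745484 0.20322958 0.135     ]
[0.55613014 0.17522281 0.135     ]
```

>>> arm_command --plan '[-1,1,2,0,0,0,0,0,0,0,0,0,0,0,0,0,0,0,0,0,0,0,0,0,0,0,0,0,0,0,0,0,0,0,0,0,0,0,0,0]' --grip 0

```text
time_s: 5.3
eef_pos: [0.5545, 0.1895, 0.1128]
eef_rot: [-0.0, 1.0, -0.024, 0.001]
wrist_force: [-0.4, 0.6, 5.4]
opening: 0.333
```

>>> arm_command --plan '[0,0,-9,0,0,0,-9,0,0,0,0,0,-6,0,0,0,-6,0,0.5,0,-6,0,1,0,-6,0,1,0,-6,0,1.5,0,-6,0,2,0,-3,0,0,0,0,0,0,0,0,0,0,0]'

```text
time_s: 6.5
eef_pos: [0.5146, 0.1912, 0.1237]
eef_rot: [0.0, 1.0, -0.024, -0.001]
wrist_force: [3.8, 0.2, -1.3]
opening: 0.336
```

>>> arm_command --plan '[0,0,-15,0,0,0,-30,0,0,0,-50,0,0,0,-50,0,0,0,-50,0,0,0,-10,0,0,0,0,0]'

```text
time_s: 7.2
eef_pos: [0.5151, 0.1915, 0.3316]
eef_rot: [-0.0, 1.0, -0.024, 0.001]
wrist_force: [-0.1, 0.7, -1.8]
opening: 0.327
```

Run:
```python
from fit import *
c=cam('wrist'); save(c,'pics/w5.png'); s=cam('scene'); save(s,'pics/scene5.png'); t=cam('top'); save(t,'pics/top5.png')
a=cv2.imread('pics/w5.png')[150:350,160:480]; b=cv2.imread('pics/scene5.png')
u=proj(s and load('pics/scene5.png'),ctrl.get_obs()['eef_pos'])[0]; print(u,ctrl.get_obs()['eef_pos'])
x,y=np.clip(u.astype(int)-[100,60],0,[440,250]); b=b[y:y+150,x:x+200]
cv2.imwrite('pics/c5.png',np.hstack([cv2.resize(a,(480,300)),cv2.resize(b,(320,300)[:2])]))
```

```text
[209.66354507 195.08759259] [0.51343967 0.19110566 0.32641608]
```

View pics/c5.png

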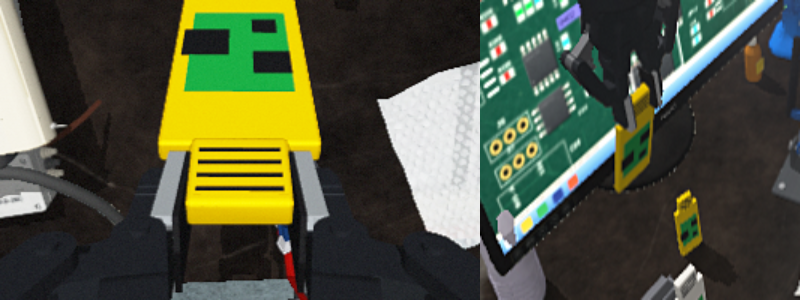

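Run:
```python
from fit import *
im=cv2.imread('pics/w5.png'); h=cv2.cvtColor(im,cv2.COLOR_BGR2HSV); m=(h[...,0]>18)&(h[...,0]<75)&(h[...,1]>120)&(h[...,2]>80)
m[:, :200]=0; m[:,440:]=0
for v in range(30,310,6):
    x=np.where(m[v])[0]
    if len(x): print(v,x.min(),x.max(),end=' | ')
```

```text
90 381 408 | 96 400 423 | 144 288 349 | 150 282 356 | 156 281 357 | 162 280 358 | 168 279 359 | 174 278 360 | 180 277 361 | 186 276 362 | 192 274 364 | 198 273 365 | 204 272 366 | 210 271 367 | 216 270 368 | 222 269 369 | 228 268 370 | 234 267 371 | 240 265 373 | 246 265 373 | 252 265 373 | 258 286 352 | 264 286 353 | 270 285 354 | 276 284 354 | 282 284 355 | 288 284 355 | 294 284 354 |
```

Run:
```python
from fit import *
c=load('pics/w5.png'); o=ctrl.get_obs(); Rt=q2m(o['eef_rot']); e=o['eef_pos']
P=np.array([[.004,-.025,.005],[.004,.025,.005],[.004,-.025,.105],[.004,.025,.105],[.005,-.015,.129],[.005,.015,.129],[-.005,-.015,.129],[-.005,.015,.129]])
uv=np.array([[282,148.5],[356.5,148.5],[265,243],[373.5,243],[284,285],[355.5,285],[285,298.5],[354.5,298.5]])
def W(p):
    # cassette z is tool -z; pitch t moves bottom toward tool +x
    d=P-[0,0,.117]; ct,st=np.cos(p[0]),np.sin(p[0])
    x=ct*d[:,0]-st*d[:,2]; z=st*d[:,0]+ct*d[:,2]
    return e+np.c_[x+p[1],d[:,1]+p[3],-(z)+p[2]]@Rt.T
r=least_squares(lambda p:(proj(c,W(p))-uv).ravel(),[.3,0,-.01,0]); print(r.x,r.fun.round(1))
```

```text
[ 3.04415624e-01  4.24622901e-03 -1.16310428e-02 -6.33236087e-05] [ 2.3 -0.7 -1.1 -0.6  0.9  1.7 -0.3  1.9 -1.4 -1.9  0.7 -1.8 -0.9  0.6
  0.3  0.7]
```

```bash
cat > tgt.py <<'E'
from fit import *
def tcp(s,p=None,ox=.0035,oz=.0113,dx=0,dy=0):
    p=np.load('stand.npy') if p is None else p
    w=stand(p,[.014+dx,dy,.006+s+.117])[0]; psi=p[2]+np.pi
    tx=np.array([np.cos(psi),np.sin(psi),0]); return w-ox*tx-[0,0,oz]
def delta(target,yaw):
    o=ctrl.get_obs(); Rt=q2m(o['eef_rot']); d=Rt.T@(np.array(target)-o['eef_pos'])
    psi=np.arctan2(Rt[1,0],Rt[0,0]); return (d*1000).round(1), 'turn',-((yaw-psi+np.pi)%(2*np.pi)-np.pi)
E
python3 - <<'E'
from tgt import *
p=np.load('stand.npy'); print(tcp(.14),tcp(0),p[2]+np.pi,delta(tcp(.14),p[2]+np.pi))
E
```

```text
[ 0.51920357 -0.22618612  0.26495445] [ 0.51013219 -0.1790453   0.13344227] 1.7609041433805068 (array([ 26.2, 416.5,  61.7]), 'turn', np.float64(-1.8090922880804756))
```

>>> arm_command --plan '[0,0,0,-0.14,0,0,0,-0.14,0,0,0,-0.14,0,0,0,-0.14,0,0,0,-0.14,0,0,0,-0.14,0,0,0,-0.14,0,0,0,-0.14,0,0,0,-0.14,0,0,0,-0.14,0,0,0,-0.14,0,0,0,-0.14,0,0,0,-0.13,0,0,0,0]'

```text
time_s: 8.75
eef_pos: [0.5138, 0.1911, 0.3264]
eef_rot: [-0.002, 0.636, 0.772, -0.002]
wrist_force: [0.1, 0.1, -0.4]
opening: 0.331
```

Run:
```python
from tgt import *
p=np.load('stand.npy'); print(ctrl.get_obs()['eef_pos'],delta(tcp(.14),p[2]+np.pi))
```

```text
[0.51381928 0.19107806 0.32638464] (array([-410.6,  -74. ,   61.7]), 'turn', np.float64(0.0019154585243121858))
```

>>> arm_command --plan '[-45,-8,0,0,-45,-8,0,0,-45,-8,0,0,-45,-8,0,0,-45,-8,0,0,-45,-8,0,0,-45,-8,0,0,-45,-8,0,0,-40,-8,20,0,-10,-2,20,0,0,0,0,0,0,0,0,0]'

```text
time_s: 9.95
eef_pos: [0.5196, -0.2245, 0.2879]
eef_rot: [-0.002, 0.637, 0.771, 0.0]
wrist_force: [-0.4, 1.2, 0.3]
opening: 0.336
```

Run:
```python
from tgt import *
c=cam('wrist'); save(c,'pics/w6.png'); o=ctrl.get_obs(); p=np.load('stand.npy'); print(o['time_s'],o['eef_pos'],o['dq'].round(3),delta(tcp(.14),p[2]+np.pi))
cv2.imwrite('pics/c6.png',cv2.resize(cv2.imread('pics/w6.png')[0:300,120:520],(800,600),interpolation=cv2.INTER_CUBIC))
```

```text
10.0 [ 0.52024906 -0.22438022  0.28921764] [ 0.014 -0.021 -0.016 -0.002 -0.003 -0.011] (array([-1.6, -1.4, 24.3]), 'turn', np.float64(-4.376874267553177e-05))
```

View pics/c6.png

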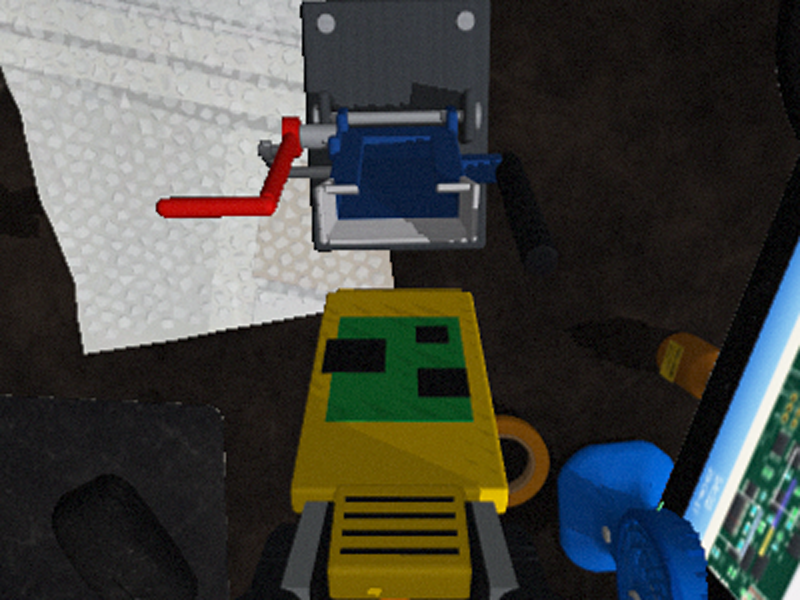

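Run:
```python
from tgt import *
c=load('pics/w6.png')
F=np.array([[.0245,-.032,.097],[.0245,.032,.097],[.014,.055,.142],[0,-.096,.118],[-.0,-.0485,.118]])
L=np.array([[-.0675,-.052,.008],[-.0675,.052,.008]])
obs=px([(318,244),(485,241),(541,258),(159,207),(276,207),(303,2),(490,0)])
def pts(p): return np.vstack([stand(p,F,p[3]),L@R.from_euler('z',p[2]).as_matrix().T+[p[0],p[1],0]])
r=least_squares(lambda p:np.r_[(proj(c,pts(p))-obs).ravel(),(p[3]-.35)*500],[.499,-.124,-1.37,.35],loss='soft_l1'); print(r.x,r.fun.round(1))
p0=np.r_[np.load('stand.npy'),.35]; print((proj(c,pts(p0))-obs).round(1).tolist())
np.save('stand2.npy',r.x[:3])
# lip inner pts, cassette bottom etc predicted
o=ctrl.get_obs(); Rt=q2m(o['eef_rot'])
P=np.array([[.004,-.025,.005],[.004,.025,.005],[.004,-.025,.105],[.004,.025,.105]]); uv=px([(329,293),(474,293),(292,488),(508,488)])
def W(q):
    d=P-[0,0,.117]; ct,st=np.cos(q[0]),np.sin(q[0])
    return o['eef_pos']+np.c_[ct*d[:,0]-st*d[:,2]+q[1],d[:,1]+q[3],-(st*d[:,0]+ct*d[:,2])+q[2]]@Rt.T
r2=least_squares(lambda q:(proj(c,W(q))-uv).ravel(),[.3,0,-.01,0]); print('cass',r2.x,r2.fun.round(1))
print(delta(tcp(.14,r.x[:3],r2.x[1],-r2.x[2]),r.x[2]+np.pi))
```

```text
[ 0.49894258 -0.11907013 -1.3759689   0.34873197] [ 4.2 -1.  -7.4  0.1  0.2  4.1 -0.7  0.9  0.2  0.6 -1.  -5.9  1.8 -5.6
 -0.6]
[[3.6, 1.5], [-8.1, 2.9], [-0.8, 7.5], [-1.1, 3.4], [-0.3, 3.3], [-1.0, -3.9], [1.7, -3.1]]
cass [ 3.00888168e-01  3.04649926e-03 -6.35160963e-03  6.20842340e-05] [-0.2  0.  -1.1 -0.1  0.3  0.1  0.6 -0. ]
(array([ 1. , -0.5, 19.3]), 'turn', np.float64(-0.004763377438958827))
```

Run:
```python
from tgt import *
np.save('stand.npy',np.array([.4986,-.1171,-1.376])); 
for s in (.1,.06,0): print(s,tcp(s,None,.003,.0102),delta(tcp(s,None,.003,.0102),1.7656))
```

```text
0.1 [ 0.51652765 -0.20796577  0.22847955] (array([16.8, -0.5, 60.8]), 'turn', np.float64(-0.0047396253621689866))
0.06 [ 0.51387271 -0.19450926  0.19090464] (array([30.4, -0.6, 98.3]), 'turn', np.float64(-0.0047396253621689866))
0 [ 0.50989029 -0.1743245   0.13454227] (array([ 51. ,  -0.7, 154.7]), 'turn', np.float64(-0.0047396253621689866))
```

>>> arm_command --plan '[8,0,30,-0.005,8,0,28,0,1,0,3,0,0,0,0,0,2.7,0,7.5,0,2.7,0,7.5,0,0,0,0,0]'

```text
time_s: 10.7
eef_pos: [0.5156, -0.2029, 0.2126]
eef_rot: [-0.0, 0.634, 0.773, -0.0]
wrist_force: [-1.4, -0.1, -0.4]
opening: 0.338
```

Run:
```python
from tgt import *
c=cam('wrist'); save(c,'pics/w7.png'); o=ctrl.get_obs(); print(o['time_s'],o['eef_pos'],o['wrist_force'],delta(tcp(.08,None,.003,.0102),1.7656))
cv2.imwrite('pics/c7.png',cv2.resize(cv2.imread('pics/w7.png')[50:350,120:520],(720,540),interpolation=cv2.INTER_CUBIC))
```

```text
10.75 [ 0.51575638 -0.20314759  0.21301274] [ 0.12100727 -0.4556659  -1.47391593] (array([ 2. , -0.2,  3.3]), 'turn', np.float64(0.0011757146305444444))
```

View pics/c7.png

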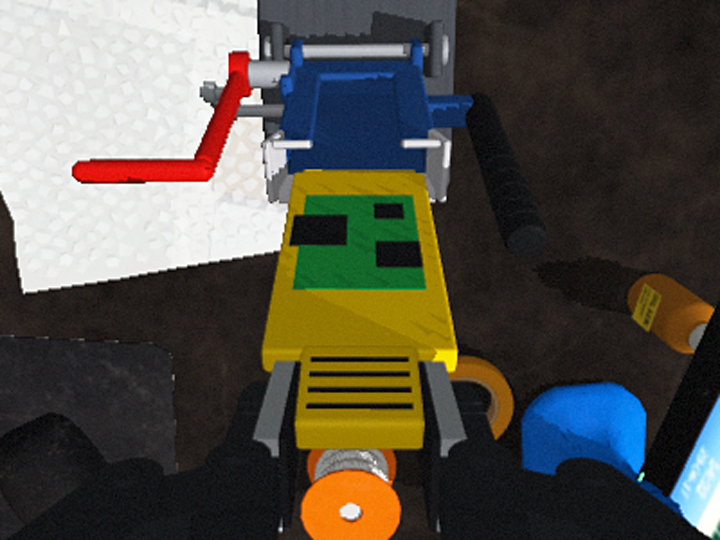

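>>> arm_command --plan '[2,0,5,0,2,0,5.6,0,2,0,5.6,0,2,0,5.6,0,2,0,5.6,0,0,0,0,0]'

```text
time_s: 11.35
eef_pos: [0.5133, -0.193, 0.1847]
eef_rot: [-0.001, 0.635, 0.773, -0.0]
wrist_force: [-0.4, -0.6, -0.9]
opening: 0.337
```

Run:
```python
from tgt import *
o=ctrl.get_obs(); print(o['time_s'],o['eef_pos'],o['wrist_force'],o['torque'],delta(tcp(.055,None,.003,.0102),1.7656))
```

```text
11.35 [ 0.51333339 -0.19296979  0.18466962] [-0.4187694  -0.61823647 -0.94290675] [-0.03659912 -0.02426978  0.00242192] (array([ 0.1,  0.2, -1.5]), 'turn', np.float64(0.0011470385065344146))
```

>>> arm_command --plan '[2,0,5.6,0,2,0,5.6,0,2,0,5.6,0,2,0,5.6,0,2,0,5.6,0,0,0,0,0]'

```text
time_s: 11.95
eef_pos: [0.5114, -0.183, 0.1566]
eef_rot: [-0.001, 0.634, 0.773, -0.0]
wrist_force: [-0.1, 0.3, -0.7]
opening: 0.331
```

>>> arm_command --plan '[2,0,5.6,0,2,0,5.6,0,1,0,2.8,0,0,0,0,0]'

```text
time_s: 12.35
eef_pos: [0.5107, -0.1784, 0.1432]
eef_rot: [-0.001, 0.634, 0.773, -0.0]
wrist_force: [0.8, -1.2, -0.8]
opening: 0.332
```

Run:
```python
from tgt import *
o=ctrl.get_obs(); print(o['time_s'],o['eef_pos'],o['wrist_force'],o['torque'],delta(tcp(0,None,.003,.0102),1.7656))
```

```text
12.35 [ 0.5106776  -0.17843067  0.14315948] [ 0.7699312  -1.15002296 -0.84695599] [-0.01350452 -0.03040603 -0.02029739] (array([4.2, 0. , 8.6]), 'turn', np.float64(0.0013829156217393113))
```

>>> arm_command --plan '[1.2,0,2.8,0,1.2,0,2.8,0,1.2,0,2.5,0,0,0,0,0]'

```text
time_s: 12.75
eef_pos: [0.51, -0.175, 0.1352]
eef_rot: [-0.0, 0.634, 0.773, -0.0]
wrist_force: [0.4, 0.5, -0.8]
opening: 0.336
```

>>> arm_command --plan '[0.5,0,1.5,0,0.5,0,1.5,0,0,0,0,0]'

```text
time_s: 13.05
eef_pos: [0.5106, -0.175, 0.1335]
eef_rot: [0.001, 0.634, 0.773, -0.0]
wrist_force: [-2.1, -1.9, 3.7]
opening: 0.334
```

Run:
```python
from tgt import *
c=cam('wrist'); save(c,'pics/w8.png')
o=ctrl.get_obs(); print(o['time_s'],o['eef_pos'],o['wrist_force'],o['torque'],delta(tcp(0,None,.003,.0102),1.7656))
```

```text
13.1 [ 0.51059467 -0.17498915  0.13355292] [-2.23448127 -2.24192828  4.54635723] [-0.23584617  0.27856929  0.09286964] (array([ 0.8, -0.6, -1. ]), 'turn', np.float64(0.001284235168377279))
```

>>> arm_command --plan '[0.4,0,1,0,0.4,0,1,0,0,0,0,0]'

```text
time_s: 13.4
eef_pos: [0.511, -0.1756, 0.1332]
eef_rot: [0.002, 0.634, 0.773, -0.001]
wrist_force: [-3.5, -4.7, 14.0]
opening: 0.334
```

Run:
```python
from tgt import *
c=cam('wrist'); save(c,'pics/w8.png')
o=ctrl.get_obs(); print(o['time_s'],o['eef_pos'],o['wrist_force'],o['torque'],delta(tcp(0,None,.003,.0102),1.7656))
cv2.imwrite('pics/c8.png',cv2.resize(cv2.imread('pics/w8.png')[50:350,120:520],(720,540),interpolation=cv2.INTER_CUBIC))
```

```text
13.45 [ 0.51098801 -0.1755432   0.13321372] [-4.13386606 -4.84693311 13.22950465] [-0.5064894   1.10190405  0.18617872] (array([ 1.4, -0.8, -1.3]), 'turn', np.float64(0.0014605108274916567))
```

View pics/c8.png

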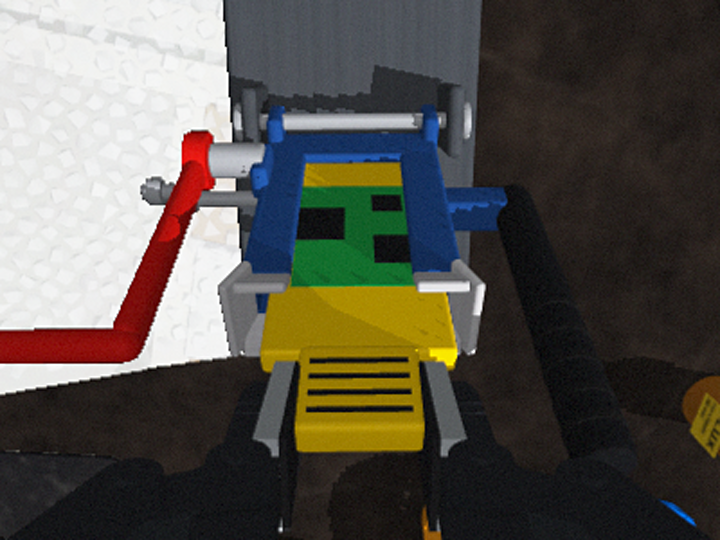

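>>> arm_command --plan '[0,0,-1,0,0,0,0,0,0,0,0,0,0,0,0,0]' --grip 0.55

```text
time_s: 13.85
eef_pos: [0.51, -0.1733, 0.1315]
eef_rot: [-0.0, 0.634, 0.773, 0.0]
wrist_force: [0.5, 0.2, 1.8]
opening: 0.549
```

```bash
cat >> tgt.py <<'E'
def sw(x,y,z):  # stand coords -> world
    p=np.load('stand.npy'); return R.from_euler('z',p[2]).apply([x,y,z])+[p[0],p[1],0]
E
python3 - <<'E'
from tgt import *
o=ctrl.get_obs(); print(o['opening'],o['wrist_force'])
print(delta(sw(.068,-.082,.23),1.7656), delta(sw(.068,-.082,.13),1.7656))
E
```

```text
0.5491354138528303 [0.4548331  0.18903333 1.81600943]
(array([-10.5, -82.3, -98.5]), 'turn', np.float64(0.001278275370741433)) (array([-10.5, -82.3,   1.5]), 'turn', np.float64(0.001278275370741433))
```

>>> arm_command --plan '[0,0,-20,0,0,0,-40,0,0,0,-40,0,-5,-40,0,0,-5,-40,0,0,0,-2,0,0,0,0,0,0]'

```text
time_s: 14.55
eef_pos: [0.4311, -0.1994, 0.2316]
eef_rot: [0.0, 0.635, 0.772, 0.0]
wrist_force: [0.5, 0.3, 0.6]
opening: 0.549
```

>>> arm_command --plan '[0,0,0,0,0,0,0,0,0,0,0,0,0,0,0,0,0,0,0,0]' --grip 0

```text
time_s: 15.05
eef_pos: [0.4317, -0.1991, 0.2315]
eef_rot: [-0.0, 0.634, 0.773, 0.0]
wrist_force: [0.3, -0.5, 0.1]
opening: -0.001
```

Run:
```python
from tgt import *
o=ctrl.get_obs(); print(o['time_s'],o['opening'],o['eef_pos'],delta(sw(.068,-.082,.13),1.7656))
c=cam('wrist'); save(c,'pics/w9.png'); c=load('pics/w9.png')
h=cv2.cvtColor(cv2.imread('pics/w9.png'),cv2.COLOR_BGR2HSV); m=((h[...,0]<6)|(h[...,0]>174))&(h[...,1]>150)&(h[...,2]>80)
n,l,st,ct=cv2.connectedComponentsWithStats(m.astype(np.uint8)); print(st[st[:,4]>80])
print('pred bar',proj(c,stand(np.load('stand.npy'),[[0,-.096,.118],[0,-.0485,.118],[0,-.052,.03]])))
print('pred post',proj(c,stand(np.load('stand.npy'),[[.014,.055,.142],[.014,.055,.034]])))
y=(h[...,0]>20)&(h[...,0]<34)&(h[...,1]>150)&(h[...,2]>100); n,l,st,ct=cv2.connectedComponentsWithStats(y.astype(np.uint8)); print(st[st[:,4]>150])
v,u=np.where(m); i=u.argmin(); print('tip',u[i],v[u<u.min()+3].mean())
```

```text
15.05 -0.0012264489135700312 [ 0.43174016 -0.19908558  0.23147756] (array([ -0.5,  -0.5, 101.5]), 'turn', np.float64(0.0017619367719845513))
[[     0      0    640    400 254629]
 [   297    103     70     73   1371]]
pred bar [[297.53102464 168.23417352]
 [367.59770527 168.35904359]
 [352.59736062 113.71628126]]
pred post [[529.23432618 207.01726778]
 [471.52510219 130.56040685]]
[[     0      0    640    400 252783]
 [   390    117     40      9    317]
 [   390    156     78     52   2706]
 [   534    219     20     25    194]]
tip 297 169.9
```

>>> arm_command --plan '[0,0,40,0,0,0,40,0,0,0,21,0,0,0,0,0]'

```text
time_s: 15.5
eef_pos: [0.4294, -0.1976, 0.1275]
eef_rot: [-0.003, 0.635, 0.773, -0.0]
wrist_force: [-0.6, 1.0, 0.3]
opening: -0.002
```

>>> arm_command --plan '[8.6,0,0,0,8.6,0,0,0,8.6,0,0,0,8.6,0,0,0,8.6,0,0,0,0,0,0,0]'

```text
time_s: 16.1
eef_pos: [0.4229, -0.1559, 0.1309]
eef_rot: [0.0, 0.634, 0.773, 0.0]
wrist_force: [-0.9, -0.2, 1.9]
opening: -0.001
```

>>> arm_command --plan '[8.5,0,1,0,8.5,0,1,0,8.5,0,1,0,8.5,0,1,0,6.5,0,3.5,0,6.5,0,3.5,0,6.5,0,3.5,0,6.5,0,3.5,0,4.7,0,5.7,0,4.7,0,5.7,0,4.7,0,5.7,0,0,0,0,0,0,0,0,0]'

```text
time_s: 17.4
eef_pos: [0.4086, -0.0844, 0.0954]
eef_rot: [-0.0, 0.634, 0.773, -0.0]
wrist_force: [-0.8, 0.4, 0.3]
opening: 0.0
```

```bash
cat > red.py <<'E'
from tgt import *
def chk(n):
    c=cam('wrist'); save(c,n); c=load(n); o=ctrl.get_obs(); print(o['time_s'],o['eef_pos'],o['wrist_force'])
    h=cv2.cvtColor(cv2.imread(n),cv2.COLOR_BGR2HSV); m=((h[...,0]<6)|(h[...,0]>174))&(h[...,1]>150)&(h[...,2]>60)
    k,l,st,ct=cv2.connectedComponentsWithStats(m.astype(np.uint8)); print(st[1:][st[1:,4]>60])
    for a in (0,.8,1.4,1.8,2.0,2.2):
        f=[[-.088*np.sin(a),y,.03+.088*np.cos(a)] for y in(-.096,-.0485)]; print(a,proj(c,stand(np.load('stand.npy'),f)).round(0).tolist())
E
python3 -c "
from red import *
chk('pics/w10.png')"
```

```text
17.45 [ 0.40886787 -0.08456524  0.09563569] [ 0.67100675 -0.14252374  0.03719067]
[[ 293  179   80  132 2373]]
0 [[284.0, 523.0], [400.0, 523.0]]
0.8 [[279.0, 385.0], [412.0, 385.0]]
1.4 [[285.0, 244.0], [398.0, 245.0]]
1.8 [[291.0, 196.0], [386.0, 196.0]]
2.0 [[293.0, 185.0], [380.0, 186.0]]
2.2 [[295.0, 183.0], [375.0, 183.0]]
```

>>> arm_command --plan '[0,0,-40,0,0,0,-50,0,0,0,-50,0,0,0,-10,0,0,0,0,0]' --grip 0.3

```text
time_s: 17.95
eef_pos: [0.4102, -0.0854, 0.2482]
eef_rot: [0.003, 0.635, 0.773, 0.001]
wrist_force: [0.4, -0.6, -1.1]
opening: 0.3
```

Run:
```python
from red import *
print(delta(sw(.056,.055,.2),1.7656),ctrl.get_obs()['opening']); chk('pics/w11.png')
```

```text
(array([-104.2,  135.2,   49.2]), 'turn', np.float64(0.0010139664421537908)) 0.2995753512662266
18.0 [ 0.40901416 -0.08475125  0.24590959] [-0.06090252  0.23846798 -0.94959503]
[[302 139  47  99 946]]
0 [[300.0, 300.0], [357.0, 300.0]]
0.8 [[298.0, 222.0], [360.0, 222.0]]
1.4 [[300.0, 164.0], [356.0, 164.0]]
1.8 [[301.0, 144.0], [353.0, 144.0]]
2.0 [[302.0, 141.0], [351.0, 141.0]]
2.2 [[303.0, 141.0], [349.0, 141.0]]
```

Kickstand reads 2.2. Go to above the post.

>>> arm_command --plan '[-35,45,0,0,-35,45,0,0,-34,45,0,0,0,0,25,0,0,0,0,0,0,0,0,0]'

```text
time_s: 18.6
eef_pos: [0.5412, -0.1501, 0.2179]
eef_rot: [-0.003, 0.635, 0.773, -0.001]
wrist_force: [-0.4, 0.3, 0.1]
opening: 0.3
```

Run:
```python
from tgt import *
c=cam('wrist'); save(c,'pics/w12.png'); c=load('pics/w12.png'); o=ctrl.get_obs()
print(o['time_s'],o['eef_pos'],delta(sw(.056,.055,.1276),1.7656)); p=np.load('stand.npy')
P=stand(p,[[.014,.055,.142],[.014,.055,.125],[.014,.055,.08],[.014,.055,.034],[.0245,.032,.097],[.009,.015,.135],[.009,-.015,.135]])
uv=proj(c,P); print(uv.round())
im=cv2.imread('pics/w12.png')
for a in uv: cv2.circle(im,tuple(int(x) for x in a),2,(255,0,255),-1)
cv2.imwrite('pics/c12.png',cv2.resize(im[50:380,120:560],(800,600),interpolation=cv2.INTER_CUBIC))
```

```text
18.65 [ 0.54186889 -0.15039625  0.21952175] (array([-15.1,  19.2,  91.9]), 'turn', np.float64(0.0013108237748862273))
[[350. 254.]
 [348. 235.]
 [345. 195.]
 [342. 164.]
 [315. 220.]
 [288. 240.]
 [241. 240.]]
```

View pics/c12.png

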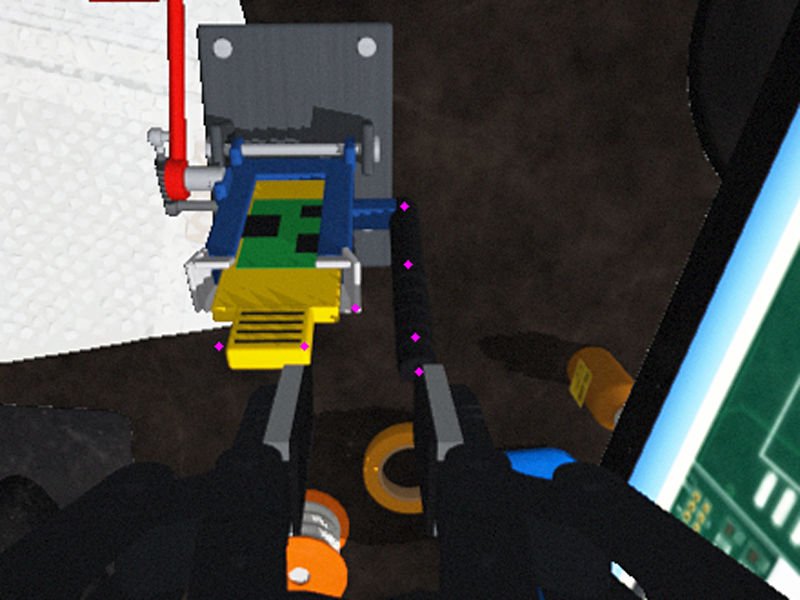

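>>> arm_command --plan '[-17,17.5,0,0,0,0,0,0,0,0,0,0]' --grip 0.25

```text
time_s: 18.95
eef_pos: [0.5633, -0.1641, 0.2215]
eef_rot: [0.0, 0.635, 0.773, 0.0]
wrist_force: [-0.8, -0.1, 0.9]
opening: 0.25
```

Run:
```python
from tgt import *
o=ctrl.get_obs(); print(o['time_s'],o['opening'],delta(sw(.058,.0535,.1326),1.7656))
```

```text
18.95 0.24995474773674645 (array([ 0.7, -0.9, 88.9]), 'turn', np.float64(0.0012289244342733596))
```

>>> arm_command --plan '[0.5,-0.5,30,0,0,0,25,0,0,0,10,0,0,0,10,0,0,0,0,0]'

```text
time_s: 19.45
eef_pos: [0.5624, -0.1636, 0.1451]
eef_rot: [-0.001, 0.634, 0.773, -0.0]
wrist_force: [-0.0, -0.9, -0.0]
opening: 0.252
```

Run:
```python
from tgt import *
o=ctrl.get_obs(); print(o['time_s'],o['wrist_force'],delta(sw(.058,.0535,.1326),1.7656))
```

```text
19.45 [-0.00798101 -0.94304903 -0.03268644] (array([-0.1, -0.1, 12.5]), 'turn', np.float64(0.0013200489645837088))
```

>>> arm_command --plan '[0,0,6,0,0,0,6,0,0,0,0,0]'

```text
time_s: 19.75
eef_pos: [0.5627, -0.1638, 0.1331]
eef_rot: [-0.0, 0.635, 0.773, -0.0]
wrist_force: [-0.2, 0.3, -0.3]
opening: 0.251
```

>>> arm_command --plan '[0,0,0,0,0,0,0,0,0,0,0,0,0,0,0,0,0,0,0,0]' --grip 0

```text
time_s: 20.25
eef_pos: [0.5628, -0.164, 0.1336]
eef_rot: [-0.0, 0.635, 0.773, -0.0]
wrist_force: [-1.6, -0.0, 0.1]
opening: 0.141
```

Run:
```python
from tgt import *
o=ctrl.get_obs(); print(o['time_s'],o['wrist_force'],o['torque'],o['opening'],delta(sw(.058,.0535,.1326),1.7656))
```

```text
20.25 [-1.6278584  -0.01782957  0.13300265] [0.05582559 0.37563467 0.06952568] 0.14078796670903804 (array([ 0.4, -0.4,  1. ]), 'turn', np.float64(0.001195765236686075))
```

>>> arm_command --plan '[2,0,-1,0,3,0,-1.3,0,3.2,0,-1.4,0,4.2,0,-1.6,0,4.3,0,-1.5,0,4.3,0,-1.3,0,4.3,0,-1.2,0,4.4,0,-1,0,4.4,0,-0.9,0,3.5,0,-0.6,0,2.5,0,-0.4,0,1.5,0,-0.2,0,0,0,0,0,0,0,0,0]'

```text
time_s: 21.65
eef_pos: [0.5545, -0.1232, 0.1462]
eef_rot: [0.0, 0.634, 0.773, -0.0]
wrist_force: [-2.3, -4.4, -2.5]
opening: 0.143
```

Run:
```python
from tgt import *
o=ctrl.get_obs(); print(o['time_s'],o['wrist_force'],o['torque'],o['opening'],o['eef_pos'],delta(sw(.058-.043,.0535,.1336+.0126),1.7656),o['dq'].round(3))
```

```text
21.65 [-2.27500058 -4.43814104 -2.52660184] [-1.25232914  0.33633466 -0.00882431] 0.14298753807206419 [ 0.55451741 -0.12323455  0.1461878 ] (array([ 1.8, -0.2, -0. ]), 'turn', np.float64(0.001475237478659075)) [-0.001 -0.001 -0.003  0.001 -0.    -0.   ]
```

>>> arm_command --plan '[1.4,0,0,0,0,0,0,0,0,0,0,0]'

```text
time_s: 21.95
eef_pos: [0.5543, -0.122, 0.1463]
eef_rot: [0.0, 0.634, 0.773, -0.001]
wrist_force: [-3.3, -5.8, -1.5]
opening: 0.142
```

>>> arm_command --plan '[1,0,0,0,1,0,0,0,0,0,0,0,0,0,0,0]'

```text
time_s: 22.35
eef_pos: [0.5539, -0.1203, 0.1466]
eef_rot: [0.0, 0.634, 0.773, -0.001]
wrist_force: [-4.8, -5.4, 0.3]
opening: 0.144
```

>>> arm_command --plan '[1,0,0,0,0,0,0,0,0,0,0,0]'

```text
time_s: 22.65
eef_pos: [0.5538, -0.1193, 0.1466]
eef_rot: [0.0, 0.635, 0.773, -0.001]
wrist_force: [-3.6, -5.7, 0.3]
opening: 0.147
```

>>> arm_command --plan '[1,0,0,0,0,0,0,0,0,0,0,0]'

```text
time_s: 22.95
eef_pos: [0.5536, -0.1185, 0.1467]
eef_rot: [0.0, 0.634, 0.773, -0.001]
wrist_force: [-3.9, -6.4, 0.1]
opening: 0.141
```

>>> arm_command --plan '[1,0,0,0,0,0,0,0,0,0,0,0]'

```text
time_s: 23.25
eef_pos: [0.5534, -0.1174, 0.1468]
eef_rot: [0.0, 0.634, 0.773, -0.001]
wrist_force: [-4.6, -6.1, 1.3]
opening: 0.142
```

>>> arm_command --plan '[1,0,0,0,0,0,0,0,0,0,0,0]'

```text
time_s: 23.55
eef_pos: [0.5532, -0.1165, 0.1469]
eef_rot: [0.0, 0.635, 0.773, -0.001]
wrist_force: [-3.7, -6.5, 2.0]
opening: 0.141
```

>>> arm_command --plan '[1,0,0,0,0,0,0,0,0,0,0,0]'

```text
time_s: 23.85
eef_pos: [0.553, -0.1156, 0.147]
eef_rot: [0.001, 0.634, 0.773, -0.001]
wrist_force: [-4.2, -5.7, 1.8]
opening: 0.14
```

```bash
cat > lean.py <<'E'
from tgt import *
p=np.load('stand.npy')
def box(x0,x1,y0,y1,z0,z1): return np.array([[x,y,z] for x in(x0,x1) for y in(y0,y1) for z in(z0,z1)])
C=[box(-.004,.004,-.025,.025,.005,.105),box(-.005,.005,-.015,.015,.105,.129)]
a=2.2; ra=np.array([-np.sin(a),0,np.cos(a)])
def bar(a): return np.array([[0,0,.03]])+.088*np.array([[-np.sin(a),0,np.cos(a)]])+np.array([[0,-.096,0],[0,-.0485,0]])
def run(n,sv):
    c=cam(n); save(c,sv); c=load(sv); im=cv2.imread(sv); h=cv2.cvtColor(im,cv2.COLOR_BGR2HSV)
    hh=h[...,0]
    y=((hh>20)&(hh<34)&(h[...,1]>130)&(h[...,2]>70)).astype(np.uint8); r=(((hh<6)|(hh>174))&(h[...,1]>150)&(h[...,2]>60)).astype(np.uint8)
    for nm,m in(('yel',y),('red',r)):
        k,l,st,ct=cv2.connectedComponentsWithStats(m); print(n,nm,[s.tolist() for s in st[1:] if s[4]>40])
    for lam in(.35,.1,.05,0,-.03,-.06):
        uv=[proj(c,stand(p,b+[.014,0,.006],lam)) for b in C]; b=proj(c,stand(p,bar(2.2),lam))
        print(lam,'body',uv[0].min(0).round(),uv[0].max(0).round(),'tab',uv[1].min(0).round(1),uv[1].max(0).round(1),'bar',b.round(1).tolist())
E
python3 - <<'E'
from lean import *
run('wrist','pics/w13.png'); run('top','pics/t13.png'); run('scene','pics/s13.png')
E
```

```text
wrist yel [[206, 203, 58, 14, 360], [152, 228, 116, 83, 5650]]
wrist red [[121, 83, 63, 127, 2073]]
0.35 body [171. 202.] [282. 328.] tab [174.1 318.7] [248.1 373.7] bar [[101.6, 80.3], [170.6, 80.4]]
0.1 body [156. 201.] [281. 299.] tab [154.9 283.6] [240.5 337.5] bar [[116.9, 82.6], [181.1, 82.7]]
0.05 body [154. 200.] [281. 290.] tab [151.5 274.4] [239.1 326.8] bar [[119.8, 83.9], [183.0, 83.9]]
0 body [151. 200.] [281. 282.] tab [148.2 264.7] [237.8 315. ] bar [[122.6, 85.3], [185.0, 85.4]]
-0.03 body [150. 200.] [281. 276.] tab [146.4 258.5] [237.1 307.3] bar [[124.3, 86.2], [186.1, 86.3]]
-0.06 body [149. 199.] [281. 270.] tab [144.7 252.1] [236.3 299.3] bar [[125.9, 87.2], [187.2, 87.3]]
top yel [[240, 164, 17, 11, 88]]
top red [[563, 266, 15, 8, 80], [217, 275, 7, 11, 48]]
0.35 body [326. 183.] [348. 207.] tab [342.  185.3] [352.1 198.8] bar [[304.5, 238.4], [301.1, 221.8]]
0.1 body [326. 185.] [339. 207.] tab [332.3 187.2] [340.3 200.6] bar [[304.9, 238.1], [301.6, 221.8]]
0.05 body [325. 185.] [337. 207.] tab [330.2 187.7] [337.8 201. ] bar [[305.2, 238.0], [301.9, 221.8]]

[... 366 characters left out ...]
230, 230, 18, 33, 285]]
scene red [[326, 206, 18, 43, 139], [326, 311, 20, 24, 117]]
0.35 body [311. 168.] [336. 210.] tab [319.3 160. ] [333.4 173.1] bar [[343.3, 243.0], [324.7, 237.3]]
0.1 body [310. 171.] [332. 210.] tab [315.3 163.6] [328.9 176.9] bar [[343.1, 247.6], [324.8, 241.9]]
0.05 body [310. 172.] [331. 210.] tab [314.5 164.7] [327.9 178. ] bar [[343.1, 248.3], [324.8, 242.6]]
0 body [310. 173.] [330. 210.] tab [313.6 166. ] [326.9 179.2] bar [[343.2, 249.0], [325.0, 243.3]]
-0.03 body [309. 174.] [330. 210.] tab [312.9 166.8] [326.3 180. ] bar [[343.2, 249.4], [325.1, 243.7]]
-0.06 body [309. 174.] [329. 210.] tab [312.3 167.7] [325.7 180.8] bar [[343.3, 249.7], [325.1, 244.0]]
```

>>> arm_command --plan '[1,0,0,0,0,0,0,0,0,0,0,0]'

```text
time_s: 24.3
eef_pos: [0.5528, -0.1144, 0.147]
eef_rot: [0.0, 0.634, 0.773, -0.001]
wrist_force: [-4.5, -5.5, 3.1]
opening: 0.141
```

>>> arm_command --plan '[1,0,0,0,0,0,0,0,0,0,0,0]'

```text
time_s: 24.6
eef_pos: [0.5527, -0.1137, 0.1471]
eef_rot: [0.001, 0.634, 0.773, -0.001]
wrist_force: [-4.6, -6.5, 2.0]
opening: 0.144
```

>>> arm_command --plan '[1,0,0,0,0,0,0,0,0,0,0,0]'

```text
time_s: 24.9
eef_pos: [0.5526, -0.1134, 0.1471]
eef_rot: [0.001, 0.634, 0.773, -0.001]
wrist_force: [-4.8, -8.0, 0.6]
opening: 0.144
```

Run:
```python
from lean import *
o=ctrl.get_obs(); print(o['wrist_force'],o['torque'])
run('wrist','pics/w14.png')
```

```text
[-4.77071551 -8.03233774  0.56662747] [-1.89477049  0.60036595  0.04692835]
wrist yel [[207, 205, 57, 13, 309], [151, 240, 117, 64, 5282]]
wrist red [[122, 86, 63, 126, 2052]]
0.35 body [171. 205.] [282. 331.] tab [174.9 322. ] [248.4 376.9] bar [[102.2, 83.5], [171.0, 83.6]]
0.1 body [157. 203.] [281. 302.] tab [155.9 287.4] [240.9 341.5] bar [[117.4, 85.6], [181.4, 85.7]]
0.05 body [154. 203.] [281. 294.] tab [152.4 278.4] [239.5 331. ] bar [[120.2, 86.7], [183.3, 86.8]]
0 body [152. 203.] [281. 285.] tab [149.2 268.7] [238.2 319.3] bar [[123.0, 88.1], [185.2, 88.2]]
-0.03 body [151. 202.] [281. 280.] tab [147.5 262.6] [237.4 311.8] bar [[124.7, 89.0], [186.4, 89.1]]
-0.06 body [150. 202.] [281. 274.] tab [145.8 256.3] [236.7 303.8] bar [[126.3, 90.0], [187.5, 90.1]]
```

>>> arm_command --plan '[1.5,0,0,0,0,0,0,0,0,0,0,0]'

```text
time_s: 25.25
eef_pos: [0.5526, -0.1132, 0.1471]
eef_rot: [0.002, 0.635, 0.773, -0.002]
wrist_force: [-3.4, -13.9, -1.3]
opening: 0.142
```

>>> arm_command --plan '[-2,0,0,0,-2,0,0,0,-1.5,0,0,0,0,0,0,0,0,0,0,0,0,0,0,0]'

```text
time_s: 25.85
eef_pos: [0.5531, -0.1159, 0.1469]
eef_rot: [-0.0, 0.634, 0.773, -0.0]
wrist_force: [-5.3, -3.6, 2.4]
opening: 0.145
```

Run:
```python
from lean import *
o=ctrl.get_obs(); print(o['wrist_force'],o['torque'],o['eef_pos'])
run('wrist','pics/w15.png'); run('scene','pics/s15.png')
```

```text
[-5.27119812 -3.62843297  2.43166212] [-0.8784007   0.72445784 -0.01962429] [ 0.55309382 -0.11588368  0.14688757]
wrist yel [[207, 202, 57, 14, 310], [151, 239, 117, 66, 5455]]
wrist red [[121, 82, 63, 128, 2076]]
0.35 body [171. 202.] [282. 328.] tab [173.9 318.4] [248.  373.4] bar [[101.7, 80.1], [170.7, 80.2]]
0.1 body [156. 201.] [281. 298.] tab [154.7 283.1] [240.5 337. ] bar [[117.0, 82.5], [181.1, 82.6]]
0.05 body [154. 200.] [281. 290.] tab [151.3 274. ] [239.1 326.3] bar [[119.9, 83.7], [183.1, 83.8]]
0 body [151. 200.] [281. 281.] tab [148.1 264.2] [237.8 314.4] bar [[122.7, 85.1], [185.0, 85.2]]
-0.03 body [150. 200.] [281. 275.] tab [146.3 258. ] [237.  306.7] bar [[124.3, 86.1], [186.1, 86.2]]
-0.06 body [149. 199.] [281. 270.] tab [144.6 251.6] [236.3 298.7] bar [[125.9, 87.1], [187.2, 87.2]]
scene yel [[310, 167, 20, 20, 284], [314, 200, 12, 7, 46], [230, 230, 18, 33, 285]]
scene red [[326, 206, 18, 43, 136], [326, 311, 20, 24, 118]]
0.35 body [311. 168.] [336. 210.] tab [319.3 160. ] [333.4 173.1] bar [[343.3, 243.0], [324.7, 237.3]]
0.1 body [310. 171.] [332. 210.] tab [315.3 163.6] [328.9 176.9] bar [[343.1, 247.6], [324.8, 241.9]]
0.05 body [310. 172.] [331. 210.] tab [314.5 164.7] [327.9 178. ] bar [[343.1, 248.3], [324.8, 242.6]]
0 body [310. 173.] [330. 210.] tab [313.6 166. ] [326.9 179.2] bar [[343.2, 249.0], [325.0, 243.3]]
-0.03 body [309. 174.] [330. 210.] tab [312.9 166.8] [326.3 180. ] bar [[343.2, 249.4], [325.1, 243.7]]
-0.06 body [309. 174.] [329. 210.] tab [312.3 167.7] [325.7 180.8] bar [[343.3, 249.7], [325.1, 244.0]]
```

>>> arm_command --plan '[-1.2,0,0,0,0,0,0,0,0,0,0,0,0,0,0,0,0,0,0,0,0,0,0,0]'

```text
time_s: 26.55
eef_pos: [0.5532, -0.1167, 0.1468]
eef_rot: [-0.0, 0.634, 0.773, -0.0]
wrist_force: [-4.4, -3.4, 3.1]
opening: 0.14
```

Run:
```python
from lean import *
o=ctrl.get_obs(); print(o['time_s'],o['wrist_force'],o['torque'],o['eef_pos'],np.abs(o['dq']).max(),o['opening'])
run('wrist','pics/w16.png')
```

```text
26.55 [-4.35455481 -3.41125337  3.05400384] [-0.60912912  0.71795235  0.05226916] [ 0.5532453  -0.11673687  0.14680947] 0.0010119948532518427 0.13967186267558201
wrist yel [[205, 202, 59, 15, 395], [152, 228, 116, 86, 5712]]
wrist red [[120, 81, 63, 128, 2089]]
0.35 body [170. 201.] [282. 327.] tab [173.7 317.2] [247.9 372.2] bar [[101.5, 78.9], [170.5, 79.0]]
0.1 body [156. 200.] [281. 297.] tab [154.4 281.6] [240.3 335.5] bar [[116.8, 81.4], [181.0, 81.5]]
0.05 body [153. 199.] [281. 289.] tab [150.9 272.4] [238.9 324.7] bar [[119.7, 82.6], [183.0, 82.7]]
0 body [151. 199.] [281. 280.] tab [147.7 262.6] [237.6 312.7] bar [[122.5, 84.1], [184.9, 84.1]]
-0.03 body [150. 199.] [281. 274.] tab [145.9 256.4] [236.9 305. ] bar [[124.2, 85.0], [186.0, 85.1]]
-0.06 body [148. 198.] [281. 268.] tab [144.2 250. ] [236.1 296.9] bar [[125.8, 86.1], [187.1, 86.1]]
```

```bash
python3 -c "
from bench import ctrl
print(ctrl.hand_in())"
```

```text
the job is handed in; nothing more can be done
None
```

I finished all three steps and handed the job in at about 26.6 s, with the arm still gripping the post and the frame upright. I don't have a verdict.

- **Cassette:** I took the yellow cassette by its tab and tilted it to about 17° against the rack slot wall so it matched the frame's lean. I held it all the way down until it pressed on the pocket floor at about 14 N, then let go. The picture showed it fully seated.
- **Kickstand:** I pushed the red bar over centre with the closed fingers and the spring took it down. Two wrist pictures put it at about 2.2 rad; I did not press it against its stop to confirm.
- **Frame:** I gripped the post and swung the frame up. By dead reckoning I should have hit the forward stop (-0.03 rad) after about 4 mm past upright. It actually came after about 8 mm, so the post probably slipped slightly in the grip. I took upright as about 3.5 mm back from the stop I felt.

At hand-in:
- **Lean:** about -0.004 rad from the stop, and about 0 from the last wrist picture. An earlier picture had read up to 0.03 rad off, so I trusted the stop more.
- **Stillness and grip:** the arm was still, the grip was closed on the post, and the wrist force was about 6 N.
- **Other objects:** I saw no contact with the white cassette, solder spool or tape roll, but I did not measure their positions again at the end.

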